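# Slide the jet carrier under the hold-down spring

## Task

Load the jet carrier into the flow-test jig: with your fingertips press the aluminium carrier plate down hard against its sprung lifter and, keeping it pressed, push it along the channel so that its front edge passes under the leaf spring and runs fully home against the end stops, where the lifter springs up again behind it. Do not pick the carrier up or tip it, do not bend the spring up by hand, and leave the other parts on the bench where they stand. Then take the hand clear.

Things in the scene. Friction and masses are not known exactly. Their poses are not given: they have to be found in the camera images.
- jig: Jig: dark steel base 345 x 90 mm, 20 mm thick, with side rails 12 mm high forming a channel 64 mm wide. Origin: middle of the channel, at bench level; x along it, the way the carrier must slide (to the spring), z up. The channel bed is 20 mm above the origin, rail tops at 32 mm. From 168 to 35 mm behind the origin keeper strips (underside 37 mm, top 41 mm above the bench) overhang the carrier's sides, leaving a slot 51 mm wide. Fixed, oiled metal.
- carrier: Loose jet carrier in the channel: aluminium plate 150 mm long (x, along the channel), 60 wide, 8 thick, about 0.25 kg, a steel cross rib near its rear and brass jets flush in its front. Origin: centre of the underside, which starts 28 mm above the bench on the lifter and is at 20 to 20.5 mm pressed right down. May be touched and pushed only: lifted 8 mm or tilted 0.2 rad counts as picked up.
- press_spot (a point): Centre of the carrier's bare tread, on its top face (x = -54 mm of the carrier, 8 mm above its underside). The tread is 42 mm long, x = -75 to -33 mm; fingertips press on it and push forward against the rib's flat rear face at x = -33 mm. The rib is 8 mm thick, 46 mm wide and stands 16 mm above the tread.
- carrier_nose (a point): Middle of the carrier's front edge, at its underside (x = +75 mm of the carrier).
- spring_lip (a point): Upturned free lip of the steel leaf spring at rest: middle of its upright front face, 30 mm ahead of the jig's origin, which spans 31 to 39.5 mm above the bench, 30 wide. It stops the raised carrier's front face; pressed down at least 6 mm the carrier slips under. 18 mm further the spring's lowest bend is 25.5 mm above the bench; the carrier (top 28 mm) lifts it 2.5 mm against 5 to 6 N.
- stop_face (a point): Middle of the line of the two end-stop faces, at bed height, 125 mm ahead of the jig's origin: the carrier's nose is home when it is here (carrier's origin then 50 mm ahead of the jig's).
- lifter (a joint): White sprung lifter pad in the bed, 115 x 50 mm, from 145 to 30 mm behind the jig's origin. Value = how far it is pressed down, m: 0 up (pad top 8 mm above the bed), 0.0075 fully down (stop). It pushes up with about 9 N when up and 13 N when down, and springs up again once the carrier's rear edge has passed its front end.
- leaf (a joint): Leaf spring, hinged at the post behind the stops: rad, 0 at rest, about 0.023 with the carrier under it, positive = lifted. Above 0.12 it counts as bent up.
- damper_mid (a point): Bystander: dark steel damper with a thin stem, 38 mm wide, 62 mm tall; this point is half-way up. Leave alone.
- sleeve_mid (a point): Bystander: open aluminium sleeve, 42 mm wide, 42 mm tall; this point is half-way up. Leave alone.
- fitting_mid (a point): Bystander: brass fitting, 24 mm wide, 42 mm tall; this point is half-way up. Leave alone.
Not all that is in view belongs to the job. Several things have the shape of the carrier; the one meant has the colours described above.

How it is judged:
By the outcome, as a careful person would: the job done as asked, in the order asked, and still so for the second after the job is handed in, with the robot touching nothing.
It also fails if it takes over 35 s, if anything falls off the work surface, if the arm or the gripper's body presses on something with over 40 N, if the wrist force passes 120 N, or if a joint passes its speed limit or range.

## Robot

A 7-joint arm with a two-finger parallel gripper is mounted at the origin on the work surface. World frame = base frame: x ahead of the robot, y to its left, z up, the work surface at z = 0. Lengths are in m, angles in rad, forces in N, time in s.
With the tool pointing down it reaches from about 0.4 to 0.85 m from the base axis. Payload 10.4 kg.
Tool frame: the origin (TCP) lies midway between the tips of the shut fingers; the grasp point (between the pads) lies 19 mm behind it; z points along the fingers, y is the line along which they close (so a half turn about z gives the same grasp; the last joint's range is limited). The gripper opens to 87 mm and grips with 3 to 60 N. Pads are 19 mm wide; open, the fingers measure 117 mm over their backs; the gripper's body (75 mm by 190 mm) begins 51 mm behind the grasp point.
Start: joints at [1.318, 0.332, -0.065, 1.46, 0.022, 1.35, -0.088], TCP at [0.142, -0.609, 0.223] pointing down, gripper open.
Joint ranges: [-2.6, 2.6], [-0.5, 2.12], [-1.47, 1.34], [0.16, 2.42], [-1.27, 4.41], [0.06, 2.06], [-2.6, 2.6]. Speed limits (rad/s): [2.22, 2.22, 2.79, 2.79, 3.14, 3.14, 3.14].

## Interface

Orientations are given as a unit quaternion [x, y, z, w].
In Python, from bench import r gives the robot as it stands.
- The arm moves only by the tool carry_out, never from a script. Its argument "steps" is a list that holds one entry, the list of rows, each a list of 6 numbers: the shift along the tool's x, y, z in cm, then the turn, a rotation vector about the tool's x, y, z in rad. In form: [[[dx, dy, dz, wx, wy, wz], ...]]. A call has 1 to 20 rows; each row is the pose to reach, as a shift and turn from the pose commanded when the call began, along the tool's axes at that moment; what a row does not reach only later rows make up. A row lasts 1/12 s, in which the tool goes at most 41.7 mm and 7.16 degrees, less where a joint would pass 70% of its speed; a pose out of reach is approached as far as the arm can. A call with a gripper value outside its range is refused whole. "hand" is the closure, from -1 (fully open) to 1 (shut), set as the call begins (left out, the last holds). The fingers move at their own pace and stop on an object; "squeeze" is the grip in N (left out, the last holds). Time passes only in rows, so rows that repeat a pose let the fingers close. It gives the time, the measured TCP pose, the force, the opening and the grip force at its end, in the units of the state.
- r.read_state(): the state, without advancing time (a new reading comes with each control period).
- r.camera(name): name is "scene" or "side" or "wrist"; returns the picture (384x512x3 uint8, red, green, blue); there is no depth.
- r.camera_params(name): a dict with "fx", "fy", "cx", "cy" (pixels), "D" ([k1, k2, p1, p2, k3] as OpenCV has them; the pictures are not rectified), "view" (4x4, takes a point from world to camera coordinates). Camera axes: x right, y up, looking along -z (the intrinsics and any distortion apply to the point x, -y, -z); pixel columns grow to the right and rows downward; lengths in m; the calibration is good to about 2 mm. A picture is of the moment at which its call begins: read the wrist's pose just before it. camera_params takes no time and is no camera call; for the wrist camera it gives the pose at the moment of the call.
- r.close_job(): hands the job in; it is judged then, once.
The state is a dict: "time": time; "joint_positions": joint angles; "joint_vel": joint speeds; "joint_torque": joint torques, N m; "ee_pos": TCP position; "eef_rot": TCP orientation; "ft_force": force on the tool from outside, world axes, zero at the start; "torque": the same for the moment, N m; "width": finger opening in m; "grip_force": force on a finger pad.
Only numpy, scipy, OpenCV 4.12 (cv2) and the standard library are available. Lean on these libraries where they do the work, as an engineer would, in place of code of your own. Each camera call takes 0.05 s, during which the arm holds its last target. There are 200 camera calls.

## Working session

There is one attempt and no reset: what is moved stays moved. The work goes in short steps, Python scripts to look and compute and a tool call to move; the robot and the scene stay as the last step left them, time stands still between calls to the robot, and variables do not carry over. Pictures are saved under pics/ and viewed, at most 10 in all, crops included, and the job is handed in when it is done.

Besides the shell and the picture viewer there is one more tool, called after "Request:" by a JSON object that holds its "api" and its "payload". carry_out: Moves the arm, as the interface text tells. Its arguments: {"type":"object","properties":{"steps":{"type":"array","items":{"type":"array","items":{"type":"array","items":{"type":"number"}}}},"hand":{"type":"number"},"squeeze":{"type":"number"}},"required":["steps"]}

```bash
mkdir -p pics
python3 - <<'E'
from bench import r
import cv2,numpy as np
s=r.read_state();print({k:np.round(v,3) for k,v in s.items()})
for n in("scene","side"):
    im=r.camera(n);cv2.imwrite(f"pics/{n}0.png",im[:,:,::-1]);p=r.camera_params(n);print(n,p)
E
```

```text
{'time': np.float64(0.0), 'joint_positions': array([ 1.318,  0.333, -0.065,  1.461,  0.022,  1.35 , -0.088]), 'joint_vel': array([-0.001,  0.001, -0.   , -0.   ,  0.001,  0.001,  0.   ]), 'joint_torque': array([-1.0000e-03, -6.2326e+01,  2.4000e-02, -3.8991e+01, -6.1000e-02,
        4.0000e-02,  0.0000e+00]), 'ee_pos': array([ 0.142, -0.608,  0.222]), 'eef_rot': array([ 0.993,  0.115, -0.   , -0.001]), 'ft_force': array([ 0.803, -0.021,  0.336]), 'torque': array([-0.008, -0.016, -0.021]), 'grip_force': np.float64(0.0), 'width': np.float64(0.087)}
scene {'fx': 352.2391562840135, 'fy': 352.2391562840135, 'cx': 261.46383833769767, 'cy': 190.71170681791259, 'D': array([-0.04925655,  0.        ,  0.        ,  0.        ,  0.        ]), 'view': array([[ 0.49487995,  0.86884153, -0.01443034, -0.33090687],
       [-0.51450815,  0.3063584 ,  0.80089069,  0.18915133],
       [ 0.70026795, -0.38892022,  0.59863667, -1.18975763],
       [ 0.        ,  0.        ,  0.        ,  1.        ]])}
side {'fx': 393.83930335674603, 'fy': 393.83930335674603, 'cx': 251.32250506531213, 'cy': 188.04566842210482, 'D': array([-0.08041817,  0.        ,  0.        ,  0.        ,  0.        ]), 'view': array([[-0.81824195, -0.574449  , -0.02210121,  0.47916319],
       [ 0.36030308, -0.54241247,  0.75892714, -0.17072171],
       [-0.44795291,  0.61302289,  0.65080038, -0.63345265],
       [ 0.        ,  0.        ,  0.        ,  1.        ]])}
```

View pics/scene0.png

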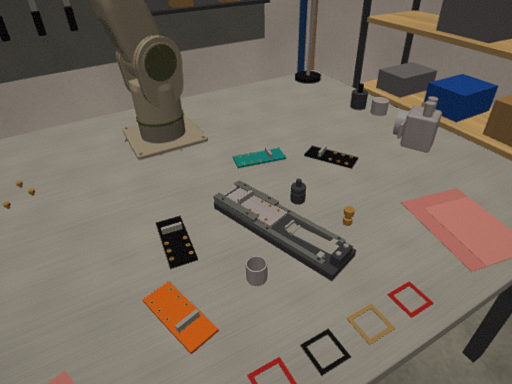

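View pics/side0.png

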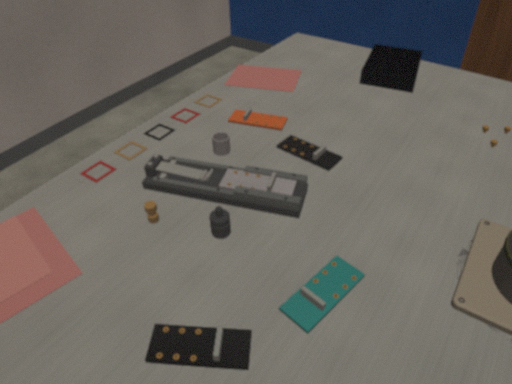

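The jig spans about (215,205) to (350,260) in the scene view, with the stops at the lower right. In the side view it spans (305,195) to (148,175), with the stops on the left. The sleeve, damper and fitting stand around it. I'll zoom in on both views.

Run:
```python
import cv2,numpy as np
a=cv2.imread("pics/scene0.png")[170:280,205:365];b=cv2.imread("pics/side0.png")[145:215,135:315]
a=cv2.resize(a,None,fx=5,fy=5,interpolation=cv2.INTER_CUBIC);b=cv2.resize(b,None,fx=4.4,fy=4.4,interpolation=cv2.INTER_CUBIC)
cv2.imwrite("pics/a.png",np.clip(a*1.6,0,255));cv2.imwrite("pics/b.png",np.clip(b*1.6,0,255));print(a.shape,b.shape)
```

```text
(550, 800, 3) (308, 792, 3)[ WARN:0@0.036] global loadsave.cpp:1063 imwrite_ Unsupported depth image for selected encoder is fallbacked to CV_8U.
```

View pics/a.png

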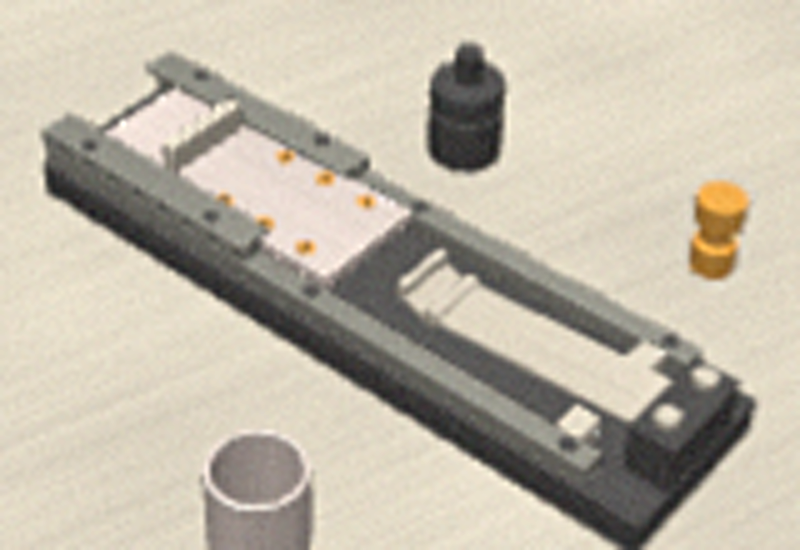

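View pics/b.png

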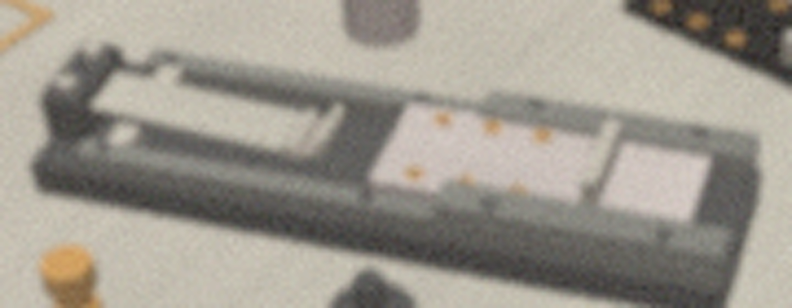

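The crops show the carrier up on the lifter: rib at (205,130), six orange jets, front edge (410,212)-(325,285). The spring lip is near (425,270). Next I cast rays for these points.

```bash
cat > h.py <<'E'
import cv2,numpy as np
from bench import r
def ray(p,uv):
    K=np.array([[p['fx'],0,p['cx']],[0,p['fy'],p['cy']],[0,0,1]])
    n=cv2.undistortPoints(np.float64(uv).reshape(-1,1,2),K,p['D']).reshape(-1,2)
    d=np.c_[n[:,0],-n[:,1],-np.ones(len(n))]
    V=p['view'];R=V[:3,:3];return -R.T@V[:3,3],d@R
def plane(p,uv,z):
    c,d=ray(p,uv);return c+d*((z-c[2])/d[:,2])[:,None]
E
python3 - <<'E'
from h import *
A=lambda q:(np.array(q)+.5)/5-.5+[205,170]
B=lambda q:(np.array(q)+.5)/4.4-.5+[135,145]
def show(n,p,f,q,z): print(n,np.round(plane(p,f(q),z)*1000)[:,:2].tolist())
ps=r.camera_params("scene");pd=r.camera_params("side")
ja=[(225,200),(265,223),(305,247),(285,157),(325,178),(367,201)]
jb=[(542,135),(492,127),(442,120),(517,188),(467,180),(414,173)]
for n,p,f,j,front,rear,rib,keep,lip in(("scene",ps,A,ja,[(410,212),(325,285)],[(180,88),(103,135)],[(170,148),(235,103)],[(260,240),(368,160)],[(402,287),(442,253)]),
 ("side",pd,B,jb,[(408,103),(372,183)],[(710,155),(690,220)],[(612,120),(590,190)],[(487,95),(440,190)],[(340,105),(310,152)])):
    show(n+" jets",p,f,j,.036);show("front",p,f,front,.036);show("rear",p,f,rear,.036);show("rib",p,f,rib,.052);show("keep",p,f,keep,.041);show("lip",p,f,lip,.0395)
    P=plane(p,f(j),.036);m=(P[:3]+P[3:])/2 if n=="scene" else (P[:3]+P[3:])/2
    d=m[2]-m[0];print("axis",np.degrees(np.arctan2(d[1],d[0])),m.round(4)[:,:2].tolist())
show("base",ps,A,[(637,548),(750,425),(45,195)],0.)
show("stopblk",ps,A,[(637,520),(752,400),(45,160)],.02)
E
```

```text
scene jets [[535.0, 45.0], [559.0, 53.0], [582.0, 60.0], [522.0, 85.0], [545.0, 93.0], [569.0, 101.0]]
front [[586.0, 114.0], [608.0, 55.0]]
rear [[446.0, 67.0], [462.0, 17.0]]
rib [[506.0, 32.0], [491.0, 75.0]]
keep [[573.0, 43.0], [549.0, 114.0]]
lip [[629.0, 81.0], [620.0, 108.0]]
axis 18.490647675247153 [[0.5284, 0.065], [0.5518, 0.0731], [0.5756, 0.0808]]
side jets [[538.0, 43.0], [561.0, 52.0], [584.0, 61.0], [525.0, 82.0], [548.0, 90.0], [571.0, 100.0]]
front [[606.0, 59.0], [583.0, 116.0]]
rear [[464.0, 12.0], [448.0, 57.0]]
rib [[505.0, 33.0], [486.0, 80.0]]
keep [[574.0, 38.0], [550.0, 107.0]]
lip [[630.0, 82.0], [619.0, 118.0]]
axis 20.547811288588388 [[0.5314, 0.0627], [0.5543, 0.0708], [0.5777, 0.0801]]
base [[769.0, 103.0], [741.0, 186.0], [448.0, -11.0]]
stopblk [[770.0, 100.0], [744.0, 181.0], [446.0, -8.0]]
```

Request:
{"api": "carry_out", "payload": {"steps": [[[10, -5.2, 0, 0, 0, 0], [20, -10.4, 0, 0, 0, 0], [30, -15.6, 0, 0, 0, -0.05], [37.5, -20.8, 0, 0, 0, -0.11], [37.5, -20.8, 0, 0, 0, -0.11], [37.5, -20.8, 0, 0, 0, -0.11], [37.5, -20.8, 0, 0, 0, -0.11], [37.5, -20.8, 0, 0, 0, -0.11], [37.5, -20.8, 0, 0, 0, -0.11], [37.5, -20.8, 0, 0, 0, -0.11], [37.5, -20.8, 0, 0, 0, -0.11], [47.2, -56, 5, 0, 0, -0.11], [47.2, -56, 5, 0, 0, -0.11], [47.2, -56, 5, 0, 0, -0.11], [47.2, -56, 5, 0, 0, -0.11], [47.2, -56, 5, 0, 0, -0.11], [47.2, -56, 5, 0, 0, -0.11], [47.2, -56, 5, 0, 0, -0.11], [47.2, -56, 5, 0, 0, -0.11], [47.2, -56, 5, 0, 0, -0.11]]], "hand": 1, "squeeze": 20}}

```text
time: 1.77
ee_pos: [0.4738, 0.0469, 0.1722]
eef_rot: [0.986, 0.17, 0.0, 0.0]
ft_force: [1.2, 0.2, -0.0]
width: 0.0006
grip_force: 0.0
```

Run:
```python
from h import *
p=r.camera_params("wrist");im=r.camera("wrist");cv2.imwrite("pics/w1.png",im[:,:,::-1])
np.savez("w1.npz",**p)
```

```text
(no output)
```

View pics/w1.png

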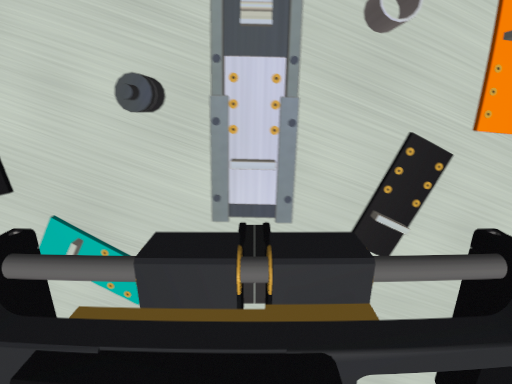

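The wrist view shows the carrier squarely aligned. Its front edge is at row 56 (cols 224–286), its rear edge at row 205 (229–277) and its rib at rows 159–168. The spring lip is near row 23.

Run:
```python
from h import *
p=dict(np.load("w1.npz"));p={k:(float(v) if v.ndim==0 else v) for k,v in p.items()}
t=np.array([.4738,.0469]);a=.3415;u=np.array([np.cos(a),np.sin(a)]);v=np.array([-u[1],u[0]])
im=cv2.imread("pics/w1.png").astype(int);g=im.sum(2)//3
print(g[196:224,245].tolist(),g[50:62,245].tolist(),g[150:175,250].tolist())
print(g[185,222:290].tolist())
for n,q,z in(("front",[(224,56),(286,56)],.036),("rear",[(229,205),(277,205)],.036),("ribtop",[(231,160),(275,160),(231,167),(275,167)],.052),("jets",[(233,77),(276,78),(233,104),(275,104),(233,129),(274,130)],.036),("keeper front/rear outer",[(211,97),(298,97),(211,221),(292,221)],.041),("lip",[(240,23),(272,23)],.035)):
    P=plane(p,q,z)[:,:2]; print(n,[(round((x-t)@u*1000,1),round((x-t)@v*1000,1)) for x in P],P.mean(0).round(4))
```

```text
[205, 205, 204, 205, 205, 205, 204, 180, 103, 81, 81, 81, 81, 82, 81, 82, 81, 82, 81, 81, 95, 145, 187, 186, 189, 185, 151, 65] [82, 82, 82, 82, 82, 99, 159, 200, 202, 201, 202, 201] [202, 203, 203, 203, 202, 203, 203, 203, 192, 127, 93, 128, 187, 197, 197, 196, 193, 191, 191, 195, 205, 205, 206, 205, 205]
[129, 129, 130, 130, 130, 133, 152, 181, 197, 200, 200, 198, 197, 198, 201, 204, 206, 206, 204, 204, 205, 206, 205, 203, 203, 204, 205, 206, 207, 207, 205, 205, 204, 204, 204, 206, 208, 210, 210, 207, 206, 206, 205, 205, 204, 203, 203, 203, 204, 204, 205, 206, 207, 192, 164, 139, 127, 130, 130, 131, 130, 131, 132, 132, 131, 131, 131, 130]
front [(np.float64(125.7), np.float64(29.2)), (np.float64(125.7), np.float64(-30.3))] [0.5925 0.0885]
rear [(np.float64(-24.8), np.float64(27.7)), (np.float64(-24.8), np.float64(-24.7))] [0.4499 0.04  ]
ribtop [(np.float64(27.4), np.float64(23.2)), (np.float64(27.4), np.float64(-20.3)), (np.float64(20.4), np.float64(23.3)), (np.float64(20.4), np.float64(-20.5))] [0.4958 0.0562]
jets [(np.float64(106.5), np.float64(20.9)), (np.float64(105.6), np.float64(-21.1)), (np.float64(81.0), np.float64(21.3)), (np.float64(81.0), np.float64(-20.5)), (np.float64(56.5), np.float64(21.8)), (np.float64(55.5), np.float64(-19.9))] [0.55   0.0744]
keeper front/rear outer [(np.float64(87.6), np.float64(42.3)), (np.float64(87.6), np.float64(-42.5)), (np.float64(-41.6), np.float64(47.4)), (np.float64(-41.6), np.float64(-41.1))] [0.495  0.0561]
lip [(np.float64(155.2), np.float64(13.6)), (np.float64(155.2), np.float64(-16.6))] [0.6205 0.0975]
```

Request:
{"api": "carry_out", "payload": {"steps": [[[0.4, 0, 3, 0, 0, 0], [0.4, 0, 6, 0, 0, 0], [0.4, 0, 9, 0, 0, 0], [0.4, 0, 11.5, 0, 0, 0], [0.4, 0, 12.8, 0, 0, 0], [0.4, 0, 13.2, 0, 0, 0], [0.4, 0, 13.2, 0, 0, 0], [0.4, 0, 13.2, 0, 0, 0]]]}}

```text
time: 2.48
ee_pos: [0.4786, 0.0456, 0.0412]
eef_rot: [0.986, 0.169, 0.0, 0.0]
ft_force: [-0.0, -0.3, -0.5]
width: 0.0007
grip_force: 0.0
```

Request:
{"api": "carry_out", "payload": {"steps": [[[0, -0.35, 0, 0, 0, 0], [0, -0.35, 0.4, 0, 0, 0], [0, -0.35, 0.7, 0, 0, 0], [0, -0.35, 0.9, 0, 0, 0], [0, -0.35, 1.1, 0, 0, 0], [0, -0.35, 1.3, 0, 0, 0], [0, -0.35, 1.3, 0, 0, 0], [0, -0.35, 1.3, 0, 0, 0]]]}}

```text
time: 3.15
ee_pos: [0.4781, 0.0492, 0.0288]
eef_rot: [0.986, 0.169, 0.001, 0.0]
ft_force: [-3.4, 0.4, 13.7]
width: 0.0005
grip_force: 6.9
```

Request:
{"api": "carry_out", "payload": {"steps": [[[0, 0, 0.1, 0, 0, 0], [0, 0, 0.2, 0, 0, 0], [0, 0, 0.2, 0, 0, 0], [0, 0, 0.2, 0, 0, 0], [0, 0, 0.2, 0, 0, 0]]]}}

```text
time: 3.57
ee_pos: [0.4794, 0.0493, 0.0285]
eef_rot: [0.986, 0.169, 0.002, 0.001]
ft_force: [-7.2, -0.8, 32.5]
width: 0.0006
grip_force: 16.6
```

Request:
{"api": "carry_out", "payload": {"steps": [[[0.5, 0, 0.2, 0, 0, 0], [1, 0, 0.2, 0, 0, 0], [1.5, 0, 0.2, 0, 0, 0], [2, 0, 0.2, 0, 0, 0], [2.5, 0, 0.2, 0, 0, 0], [2.5, 0, 0.2, 0, 0, 0]]]}}

```text
time: 4.07
ee_pos: [0.5056, 0.0576, 0.0286]
eef_rot: [0.986, 0.169, 0.004, 0.001]
ft_force: [-6.6, -3.1, 47.7]
width: 0.0005
grip_force: 23.9
```

Request:
{"api": "carry_out", "payload": {"steps": [[[0.5, 0, -0.1, 0, 0, 0], [1, 0, -0.1, 0, 0, 0], [1.5, 0, -0.1, 0, 0, 0], [2, 0, -0.1, 0, 0, 0], [2.5, 0, -0.1, 0, 0, 0], [2.5, 0, -0.1, 0, 0, 0]]]}}

```text
time: 4.57
ee_pos: [0.5276, 0.0657, 0.0286]
eef_rot: [0.986, 0.169, 0.003, 0.001]
ft_force: [-7.9, -2.9, 39.8]
width: 0.0002
grip_force: 19.9
```

Run:
```python
from h import *
im=r.camera("wrist");cv2.imwrite("pics/w2.png",im[:,:,::-1])
```

```text
(no output)
```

View pics/w2.png

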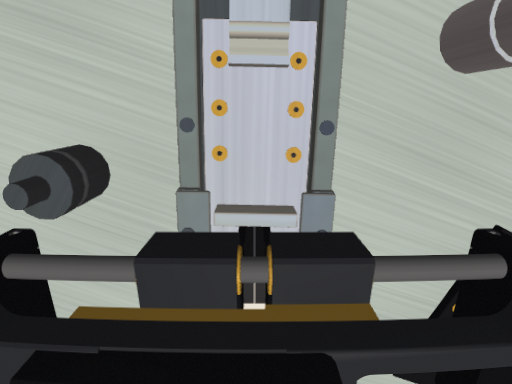

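The carrier's front edge (row 20) has gone under the lip, which now shows above the plate at rows 22–66. I'll keep pushing.

Request:
{"api": "carry_out", "payload": {"steps": [[[0.5, 0, 0, 0, 0, 0], [1, 0, 0, 0, 0, 0], [1.5, 0, 0, 0, 0, 0], [2, 0, 0, 0, 0, 0], [2.5, 0, 0, 0, 0, 0], [3, 0, 0, 0, 0, 0], [3.5, 0, 0, 0, 0, 0], [4, 0, 0, 0, 0, 0], [4, 0, 0, 0, 0, 0]]]}}

```text
time: 5.37
ee_pos: [0.565, 0.0791, 0.0284]
eef_rot: [0.986, 0.169, 0.003, 0.001]
ft_force: [-6.3, -2.3, 33.2]
width: 0.0003
grip_force: 16.5
```

Request:
{"api": "carry_out", "payload": {"steps": [[[0.5, 0, 0, 0, 0, 0], [1, 0, 0, 0, 0, 0], [1.5, 0, 0, 0, 0, 0], [2, 0, 0, 0, 0, 0], [2.5, 0, 0, 0, 0, 0], [3, 0, 0, 0, 0, 0], [3, 0, 0, 0, 0, 0]]]}}

```text
time: 5.95
ee_pos: [0.593, 0.0892, 0.0284]
eef_rot: [0.986, 0.169, 0.003, 0.001]
ft_force: [-5.8, -2.3, 28.6]
width: 0.0002
grip_force: 14.9
```

Request:
{"api": "carry_out", "payload": {"steps": [[[0.2, 0, 0, 0, 0, 0], [0.4, 0, 0, 0, 0, 0], [0.5, 0, 0, 0, 0, 0], [0.5, 0, 0, 0, 0, 0], [0.5, 0, 0, 0, 0, 0]]]}}

```text
time: 6.37
ee_pos: [0.5957, 0.09, 0.0283]
eef_rot: [0.986, 0.169, 0.001, 0.001]
ft_force: [-15.6, -5.7, 37.7]
width: 0.0006
grip_force: 19.1
```

Request:
{"api": "carry_out", "payload": {"steps": [[[0.1, 0, 0, 0, 0, 0], [0.2, 0, 0, 0, 0, 0], [0.3, 0, 0, 0, 0, 0], [0.3, 0, 0, 0, 0, 0], [0.3, 0, 0, 0, 0, 0]]]}}

```text
time: 6.78
ee_pos: [0.5976, 0.0905, 0.0283]
eef_rot: [0.986, 0.169, -0.0, 0.002]
ft_force: [-20.7, -7.4, 43.1]
width: 0.0005
grip_force: 23.4
```

Run:
```python
from h import *
s=r.read_state();print(s['ee_pos'],s['ft_force'])
im=r.camera("wrist")[:,:,::-1];
sc=r.camera("scene")[:,:,::-1][180:290,235:365]
cv2.imwrite("pics/w3.png",np.vstack([im[:240],cv2.resize(sc,(512,360),interpolation=cv2.INTER_CUBIC)]))
```

```text
[0.59759763 0.09046969 0.02829861] [-20.7311709   -7.43739187  43.09471879]
```

View pics/w3.png

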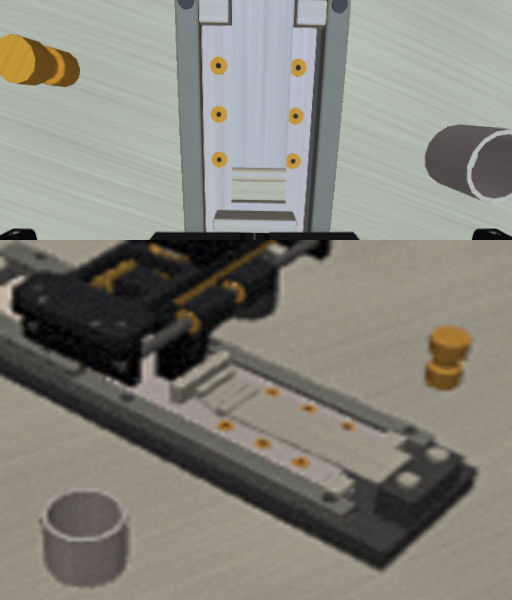

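The carrier's front edge now meets the two stop blocks (wrist view, row 25) with no gap. I'll push once more to confirm.

Request:
{"api": "carry_out", "payload": {"steps": [[[0.1, 0, -0.1, 0, 0, 0], [0.2, 0, -0.1, 0, 0, 0], [0.3, 0, -0.1, 0, 0, 0], [0.3, 0, -0.1, 0, 0, 0], [0.3, 0, -0.1, 0, 0, 0]]]}}

```text
time: 7.3
ee_pos: [0.5978, 0.0905, 0.0283]
eef_rot: [0.986, 0.169, -0.003, 0.002]
ft_force: [-30.1, -10.3, 45.8]
width: 0.0007
grip_force: 28.3
```

Position held while the force rose, so it is home. I'll relax the push and the press together before lifting off.

Request:
{"api": "carry_out", "payload": {"steps": [[[-0.3, 0, -0.05, 0, 0, 0], [-0.5, 0, -0.1, 0, 0, 0], [-0.6, 0, -0.2, 0, 0, 0], [-0.6, 0, -0.2, 0, 0, 0]]]}}

```text
time: 7.63
ee_pos: [0.5955, 0.0902, 0.0285]
eef_rot: [0.986, 0.169, 0.001, 0.0]
ft_force: [-1.4, -2.5, 10.6]
width: 0.0004
grip_force: 5.1
```

Request:
{"api": "carry_out", "payload": {"steps": [[[0, 0, -0.1, 0, 0, 0], [0, 0, -0.3, 0, 0, 0], [-0.2, 0, -0.8, 0, 0, 0], [-0.2, 0, -2, 0, 0, 0], [-0.2, 0, -5, 0, 0, 0], [-0.2, 0, -9, 0, 0, 0], [-3, 0, -12, 0, 0, 0], [-6, 0, -12, 0, 0, 0], [-9, 0, -12, 0, 0, 0], [-9, 0, -12, 0, 0, 0], [-9, 0, -12, 0, 0, 0]]]}}

```text
time: 8.55
ee_pos: [0.5094, 0.0597, 0.1487]
eef_rot: [0.986, 0.169, 0.001, 0.001]
ft_force: [0.3, -0.8, 0.1]
width: 0.0003
grip_force: 0.0
```

Run:
```python
from h import *
s=r.read_state();print(s['ee_pos'],s['ft_force'])
p=r.camera_params("wrist");np.savez("w4.npz",**p)
im=r.camera("wrist")[:,:,::-1];cv2.imwrite("pics/w4full.png",im)
sc=r.camera("scene")[:,:,::-1][180:290,225:365]
cv2.imwrite("pics/w4.png",np.vstack([cv2.resize(im[:200,150:370],(550,500),interpolation=cv2.INTER_CUBIC)[:, :512],np.zeros((2,512,3),np.uint8)]))
```

```text
[0.50936311 0.05969285 0.1486749 ] [ 0.32676355 -0.8121704   0.07962781]
```

View pics/w4.png

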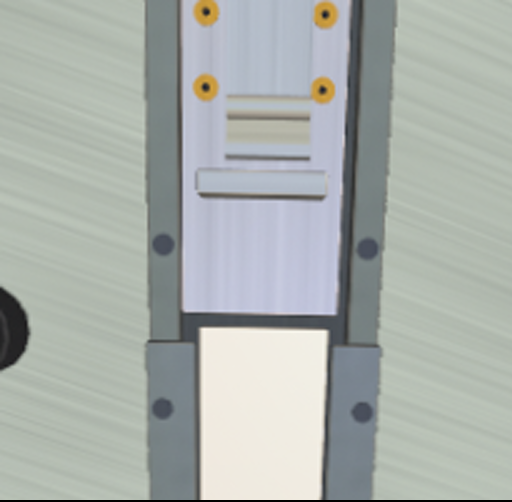

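The carrier's rear edge (row 313) is about 5 mm ahead of the freed lifter pad (row 327), which matches the home position. The hand is clear.

```bash
python3 -c "
from bench import r
print(r.close_job())"
```

```text
the job is handed in; nothing more can be done
None
```

The carrier is pressed under the leaf spring and home against the end stops, with about 5 mm between its rear edge and the freed lifter (as expected at home); the hand is clear and the job is handed in, but no verdict was returned.

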